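Open the incubator and hold its lid

TASK

Get at the tubes in the bench incubator: with the release slide still at its front position, tug the lid up by its handle to learn if it is caught. If it is caught, push the release slide fully back; then lift the lid about half-way, to roughly 50 degrees, and finish while still holding it up there by the handle with the gripper. Leave the other things on the bench where they are.

Things in the scene. Friction and masses are not known exactly. Their poses are not given: they have to be found in the camera images.
- incubator: Bench incubator for sample tubes, a white box 220 mm deep (x) x 340 mm wide (y) x 100 mm high, fixed to the bench. Origin: centre of its underside on the bench; its +x points to its back, +y to its left, -x is its front. A grey lid covers the left 235 mm of its top; the bare deck to the right of the lid carries the release slide
- lid (a joint): Lid hinge angle in rad: 0 shut, grows as the front edge rises, stop at 1.4. The lid is 175 x 235 x 18 mm, about 0.45 kg, hinged along y at its rear edge, and falls shut when let go (it takes 2 to 4 N at the handle). A hidden catch inside may or may not be holding it, which cannot be seen: when caught, the lid rises only about 0.03 rad (6 mm at the handle) and then stops hard; a pull of 10 to 15 N is enough to tell. When not caught it simply keeps rising
- lid_handle (a point): Middle of the lid's handle: a round steel bar 12 mm thick and 96 mm long along the incubator's y, carried at its two ends (86 mm clear between the posts), level, 45 mm in front of the lid's front edge and the incubator's front face, 109 mm above the bench when shut. It turns with the lid, 220 mm from the hinge axis, and is round, so it can turn between gripping fingers
- lid_hinge (a point): Point on the lid's hinge axis (which runs along the incubator's y), level with the handle's middle in y, 105 mm above the bench; the handle's middle lies 220 mm in front of it and 4 mm higher when the lid is shut
- release (a joint): Travel of the release slide in m: 0 home (its place at the start, nearest the front), 0.045 fully back at its stop. It slides along the incubator's +x, stays where it is left and needs about 5 N. Fully back, it has freed the lid's catch
- release_grip (a point): Middle of the release slide's black thumb grip, a block 26 mm long (x) x 16 mm wide (y) that stands 27 mm above the 100 mm high deck; this point is 14 mm above the deck. 40 mm of bare deck lies on either side of it in y
- tube_rack: Bystander: white rack with capped sample tubes, 90 x 200 x 100 mm; origin under its centre
- tip_box: Bystander: blue box with clear cover, 85 x 120 x 56 mm; origin under its centre
- reagent_bottle: Bystander: amber bottle, 60 mm across, 130 mm high; origin under its centre
- beaker: Bystander: glass cup, 70 mm across, 85 mm high; origin under its centre
- timer: Bystander: small grey bench timer, 50 x 70 x 22 mm; origin under its centre

How it is judged (in metres and radians):
On the way:
1. the lid is tugged up by the fingers with the release slide still home (value of joint lid above 0.012 rad and value of joint release below 0.004 m and contact force between the fingers and lid above 0.5 N), for 0.05 s.
At the end, for the whole second after the job is handed in: Lid still, open 0.65 to 1.1 rad, held by the fingers (over 0.5 N on the lid, grasp point within 60 mm of the handle's middle); release slide home (under 5 mm) or fully back (over 35 mm); every bystander within 30 mm of its start (value of joint lid between 0.65 and 1.1 rad and velocity of joint lid between -0.1 and 0.1 rad/s and contact force between the fingers and lid above 0.5 N and distance between the grasp point and lid_handle below 0.06 m and (value of joint release below 0.005 m or value of joint release above 0.035 m) and distance of each of tube_rack, tip_box, reagent_bottle, beaker, timer from where it was at the start of the episode below 0.03 m); the arm keeps its last pose, push and grip.
It fails at once if a bystander is pushed more than 60 mm away or tipped over (distance of any of tube_rack, tip_box, reagent_bottle, beaker, timer from where it was at the start of the episode above 0.06 m or angle between any of tube_rack, tip_box, reagent_bottle, beaker, timer's own z axis and vertical above 0.6 rad).
It also fails if it takes over 59 s, if anything falls off the work surface, if the arm or the gripper's body presses on something with over 40 N, if the wrist force passes 120 N, or if a joint passes its speed limit or range.

ROBOT

A 6-joint arm with a two-finger parallel gripper is mounted at the origin on the work surface. World frame = base frame: x ahead of the robot, y to its left, z up, the work surface at z = 0. Lengths are in mm, angles in rad, forces in N, time in s.
With the tool pointing down it reaches from about 375 to 975 mm from the base axis. Payload 3.8 kg.
Tool frame: the origin (TCP) lies midway between the tips of the shut fingers; the grasp point (between the pads) lies 19 mm behind it; z points along the fingers, y is the direction in which the jaws open and shut (so a half turn about z gives the same grasp; the last joint's range is limited). The gripper opens to 85 mm and grips with 20 to 120 N. Pads are 22 mm wide; open, the fingers measure 114 mm over their backs; the gripper's body (76 mm by 85 mm) begins 54 mm behind the grasp point. The pads swing forward as they close: fully open they stand 13 mm farther back than shut.
Start: joints at [-1.25, 0.264, 1.604, -0, 1.274, -0.037], TCP at [236.389, -632.248, 206.38] pointing down, gripper open.
Joint ranges: [-2.63, 2.63], [-0.94, 2.18], [0.31, 2.57], [-1.31, 4.45], [0, 2.66], [-2.55, 2.55]. Speed limits (rad/s): [2.57, 2.57, 3.14, 3.14, 3.14, 3.14].

INTERFACE

Orientations are given as a unit quaternion [w, x, y, z].
In Python, from station import arm gives the robot as it stands.
- The arm moves only by the tool drive_tool, never from a script. Its argument "deltas" is a list of rows, each an object with "slide": the shift along the tool's x, y, z in mm, a list of three; "roll": the turn about the tool's z in rad. In form: [{"slide": [tx, ty, tz], "roll": roll}, ...]. A call has exactly 5 rows; each row is the pose to reach, as a shift and turn from the pose commanded when the call began, along the tool's axes at that moment; what a row does not reach only later rows make up. A row lasts 1/8 s, in which the tool goes at most 62.5 mm and 10.7 degrees, less where a joint would pass 70% of its speed; a pose out of reach is approached as far as the arm can. A call with a gripper value outside its range is refused whole. "claw" is the closure, from -1 (fully open) to 1 (shut), so that 0 is half open, set as the call begins (left out, the last holds). The fingers move at their own pace and stop on an object; "force" is the grip in N (left out, the last holds). Time passes only in rows, so rows that repeat a pose let the fingers close, or fill a call up. It gives the time, the measured TCP pose, the force and the opening at its end, in the units of the state.
- arm.get_obs(): the state, without advancing time (a new reading comes with each control period).
- arm.snapshot(name): name is "side" or "top" or "wrist"; returns the picture (480x640x3 uint8, red, green, blue); there is no depth.
- arm.camera_params(name): a dict with "fx", "fy", "cx", "cy" (pixels), "distortion" ([k1, k2, p1, p2, k3] as OpenCV has them; the pictures are not rectified), "R" (3x3) and "t" (3): a world point X has camera coordinates R X + t; the wrist camera has in their place "hand_eye" (4x4, takes a point from camera to tool coordinates, whose origin is the TCP and whose axes are the flange's). Camera axes: x right, y down, z forward; pixel columns grow to the right and rows downward; lengths in mm; the calibration is good to about 2 mm. A picture is of the moment at which its call begins: read the wrist's pose just before it. camera_params takes no time and is no camera call.
- arm.finish_job(): hands the job in, once; it reports no verdict.
The state is a dict: "time": time; "joint_pos": joint angles; "joint_vel": joint speeds; "joint_efforts": joint torques, N m; "tool_pos": TCP position; "orientation": TCP orientation; "ft_force": force on the tool from outside, world axes, zero at the start; "ft_torque": the same for the moment, N m; "finger_gap": opening from 0.0 (shut) to 1.0 (fully open).
Only numpy, scipy, OpenCV 4.12 (cv2) and the standard library are available. Lean on these libraries where they do the work, as an engineer would, in place of code of your own. Each camera call takes 0.05 s, during which the arm holds its last target.

## Working session

There is one attempt and no reset: what is moved stays moved. The work goes in short steps, Python scripts to look and compute and a tool call to move; the robot and the scene stay as the last step left them, time stands still between calls to the robot, and variables do not carry over. Pictures are saved under pics/ and viewed, and the job is handed in when it is done.

Besides the shell and the picture viewer there is one more tool, called after "Call:" in YAML: its name, and indented under it one key for each argument. drive_tool: Moves the arm, as the interface text tells. Its arguments: {"type":"object","properties":{"deltas":{"type":"array","items":{"type":"object","properties":{"slide":{"type":"array","items":{"type":"number"}},"roll":{"type":"number"}}}},"claw":{"type":"number"},"force":{"type":"number"}},"required":["deltas"]}

```bash
ls; mkdir -p pics; python3 - <<'E'
from station import arm
import cv2
o=arm.get_obs(); print(o)
for n in ["side","top","wrist"]:
    im=arm.snapshot(n); cv2.imwrite(f"pics/{n}0.png",im[:,:,::-1])
    print(n,arm.camera_params(n))
E
```

```text
pics
{'time': 0.0, 'joint_pos': array([-1.24992926e+00,  2.64767591e-01,  1.60537537e+00,  7.05905713e-07,
        1.27371388e+00, -3.69108243e-02]), 'joint_vel': array([ 9.70394514e-05,  3.74506985e-04, -2.75568253e-04,  1.61772688e-03,
       -3.74206160e-04,  4.68820270e-06]), 'joint_efforts': array([ 1.35591985e-03, -5.15116167e+01, -3.67305493e+01,  1.58924595e-04,
        1.29567058e-02,  2.46363902e-05]), 'tool_pos': array([ 236.12210557, -631.50717605,  205.05163518]), 'orientation': array([-1.12075023e-03,  9.84041385e-01,  1.77936143e-01, -1.59859083e-04]), 'ft_force': array([-0.13748384,  0.2409843 ,  0.82005784]), 'ft_torque': array([ 0.01480916,  0.03377803, -0.00805323]), 'finger_gap': 0.9991829334491527}
side {'fx': 451.15871573584013, 'fy': 451.15871573584013, 'cx': 318.9255695900455, 'cy': 244.27603376069482, 'distortion': array([-0.06836939,  0.        ,  0.        ,  0.        ,  0.        ]), 'R': array([[-0.98288452, -0.18338863, -0.01751084],
       [-0.0822505 ,  0.5218973 , -0.84903361],
       [ 0.16484197, -0.83306171, -0.52804858]]), 't': array([ 518.527180
[... 282 characters left out ...]
   [-0.98653004,  0.01510869, -0.16288097],
       [ 0.16298709,  0.00607229, -0.98660952]]), 't': array([   9.96880328,  527.7401123 , 1249.41999446])}
wrist {'fx': 343.00166191084156, 'fy': 343.00166191084156, 'cx': 322.79585360818504, 'cy': 238.67816562243826, 'distortion': array([0.00860686, 0.        , 0.        , 0.        , 0.        ]), 'hand_eye': array([[-1.05327686e-03, -9.59537513e-01, -2.81578857e-01,
         7.10100100e+01],
       [ 9.99999423e-01, -9.51711589e-04, -4.97456667e-04,
        -3.43916896e-01],
       [ 2.09346471e-04, -2.81579218e-01,  9.59537962e-01,
        -1.66735683e+02],
       [ 0.00000000e+00,  0.00000000e+00,  0.00000000e+00,
         1.00000000e+00]])}
```

View pics/side0.png

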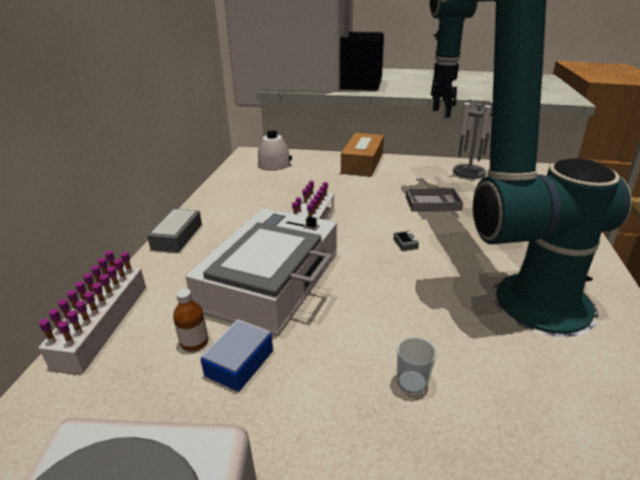

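View pics/top0.png

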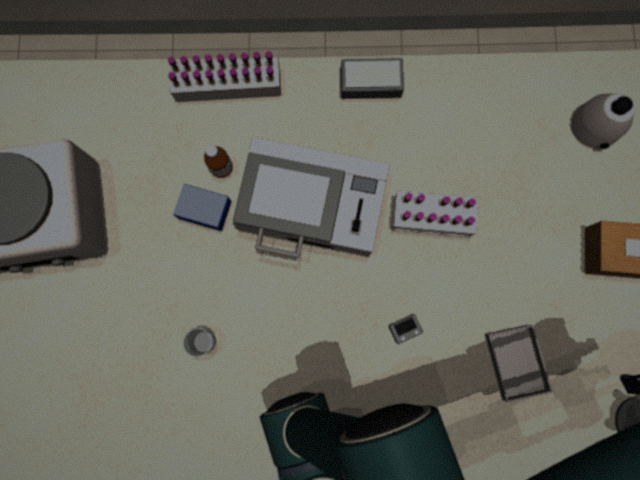

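The side view shows the incubator around (265,265) with its handle near (315,275). In the top view, the handle bar runs from about (257,249) to (300,258), the black grip is near (357,220), and the timer is at (406,328). I'll enlarge these to measure.

```bash
python3 - <<'E'
import cv2,numpy as np
a=cv2.imread("pics/top0.png")[125:275,225:395]
b=cv2.imread("pics/side0.png")[200:330,180:345]
a=cv2.convertScaleAbs(cv2.resize(a,None,fx=4.6,fy=4,interpolation=2)[:, :],alpha=1.5)
a=cv2.resize(a,(680,600)) 
cv2.imwrite("pics/topz.png",a)
cv2.imwrite("pics/sidez.png",cv2.convertScaleAbs(cv2.resize(b,(660,520),interpolation=2),alpha=1.4))
E
```

```text
(no output)
```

View pics/topz.png

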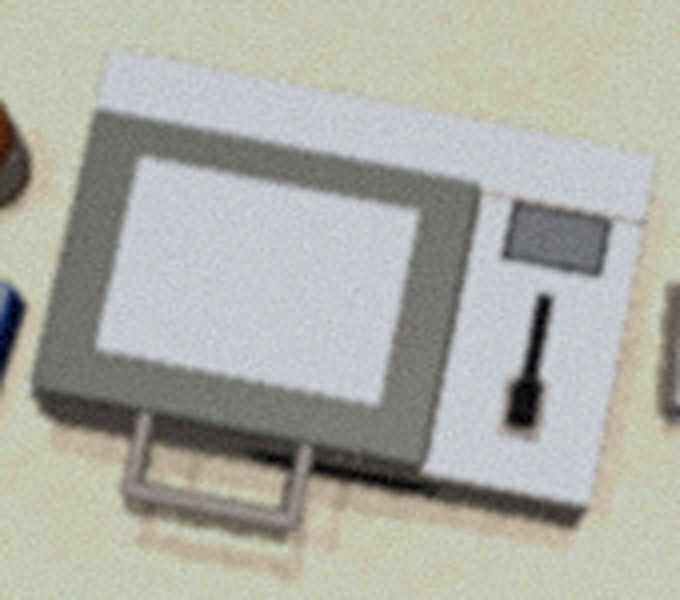

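View pics/sidez.png

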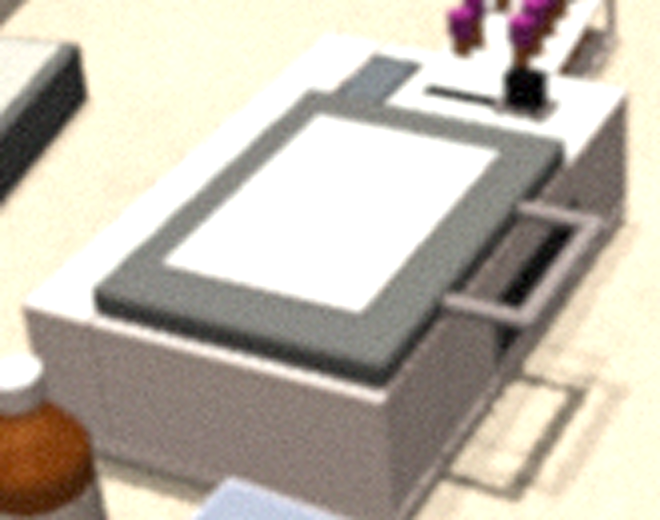

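Zoomed top view (×4, offset 225,125): bar ends (133,493) and (290,522), grip centre (522,403), deck corners (107,52), (655,155), (585,503). Zoomed side view (×4, offset 180,200): bar ends (523,313) and (595,222).

```bash
cat >h.py <<'E'
from station import arm
import cv2,numpy as np
def ray(n,uv):
    p=arm.camera_params(n);K=np.array([[p['fx'],0,p['cx']],[0,p['fy'],p['cy']],[0,0,1]])
    u=cv2.undistortPoints(np.array([[uv]],float),K,p['distortion'])[0,0]
    R=np.array(p['R']);t=np.array(p['t'])
    return -R.T@t, R.T@np.array([u[0],u[1],1])
def plane(n,uv,z):
    c,d=ray(n,uv); return c+d*(z-c[2])/d[2]
def tri(a,b):
    c1,d1=ray("top",a);c2,d2=ray("side",b)
    s=np.linalg.lstsq(np.c_[d1,-d2],c2-c1,rcond=None)[0]
    return (c1+d1*s[0]+c2+d2*s[1])/2,np.linalg.norm(c1+d1*s[0]-c2-d2*s[1])
E
python3 - <<'E'
from h import *
T=lambda x,y:(225+x/4,125+y/4)
S=lambda x,y:(180+x/4,200+y/4)
np.set_printoptions(precision=1,suppress=True)
L=plane("top",T(133,493),109);R=plane("top",T(290,522),109)
print(L,R,np.linalg.norm(L-R),(L+R)/2,np.arctan2(*(L-R)[[1,0]]))
print(tri(T(133,493),S(523,313)),tri(T(290,522),S(595,222)))
BL=plane("top",T(107,52),100);BR=plane("top",T(655,155),100);FR=plane("top",T(585,503),100)
print(BL,BR,FR,np.linalg.norm(BL-BR),np.linalg.norm(BR-FR),np.arctan2(*(BL-BR)[[1,0]]),np.arctan2(*(BR-FR)[[1,0]]))
print("grip",plane("top",T(524,390),127),plane("top",T(520,415),127),plane("side",S(527,72),127))
for a in [(406,328),(415,213),(200,200)]: print(plane("top",a,20))
for n in ["BL","BR","FR"]: pass
yaw=(np.arctan2(*(BL-BR)[[1,0]])-np.pi/2+np.arctan2(*(BR-FR)[[1,0]]))/2
ex=np.array([np.cos(yaw),np.sin(yaw),0]);ey=np.array([-ex[1],ex[0],0])
C=(BL+FR)/2;print("yaw",yaw,"C",C)
H=(L+R)/2; print("handle local",(H-C)@ex,(H-C)@ey)
E
```

```text
[508.7 142.2 109. ] [490.3  51.  109. ] 93.00456205259755 [499.5  96.6 109. ] 1.3714572699939116
(array([512.3, 142.5, 110. ]), np.float64(7.4808178281197115)) (array([492.1,  51.2, 109.1]), np.float64(3.6106014243506026))
[780.9 160.2 100. ] [ 710.6 -169.2  100. ] [ 500.2 -121.   100. ] 336.8139959310632 215.86755276911362 1.360577068257241 -0.22520908273819587
grip [562.6 -85.3 127. ] [547.9 -82.7 127. ] [558.5 -81.6 127. ]
[ 321.4 -207.    20. ]
[ 606.6 -241.4   20. ]
[648.9 301.2  20. ]
yaw -0.21771417063792575 C [640.6  19.6 100. ]
handle local -154.35557975748102 44.77739053597996
```

Call:
drive_tool:
  deltas:
    - {"slide":[36,-42,-15],"roll":-0.1}
    - {"slide":[72,-84,-30],"roll":-0.2}
    - {"slide":[108,-126,-45],"roll":-0.3}
    - {"slide":[144,-168,-55],"roll":-0.4}
    - {"slide":[180,-210,-55],"roll":-0.5}
  claw: -1

```text
time: 0.78
tool_pos: [332.2, -371.2, 262.4]
orientation: [0.001, 0.909, 0.417, 0.0]
ft_force: [0.8, 0.1, -0.3]
finger_gap: 0.997
```

```bash
cat >>h.py <<'E'
from scipy.spatial.transform import Rotation as Ro
def to(x,y,z,yaw=None):
    o=arm.get_obs();q=o['orientation'];R=Ro.from_quat([q[1],q[2],q[3],q[0]]).as_matrix()
    cy=np.arctan2(R[1,1],R[0,1])
    s=R.T@(np.array([x,y,z])-o['tool_pos'])
    r=0 if yaw is None else -((yaw-cy+np.pi)%(2*np.pi)-np.pi)
    print("t",o['time'],"pos",o['tool_pos'].round(1),"yawY",round(cy,3),"F",o['ft_force'].round(1),"gap",round(o['finger_gap'],3),"j",o['joint_pos'].round(2))
    print("slide",s.round(1),"roll",round(r,3))
E
python3 -c "
from h import *
to(501,96.5,260,-0.215)"
```

```text
t 0.775 pos [ 332.2 -371.2  262.4] yawY -0.71 F [ 0.8  0.1 -0.3] gap 0.997 j [-0.89 -0.11  1.9   0.    1.35 -0.18]
slide [ 464.7 -176.9    2. ] roll -0.495
```

Call:
drive_tool:
  deltas:
    - {"slide":[46,-17,0],"roll":-0.1}
    - {"slide":[93,-35,0],"roll":-0.2}
    - {"slide":[139,-53,0],"roll":-0.3}
    - {"slide":[186,-71,0],"roll":-0.4}
    - {"slide":[232,-88,0],"roll":-0.495}

```text
time: 1.4
tool_pos: [416.7, -137.8, 261.3]
orientation: [0.0, 0.779, 0.627, 0.0]
ft_force: [0.6, -0.3, -1.4]
finger_gap: 1.0
```

```bash
python3 -c "
from h import *
to(501,96.5,260,-0.215)"
```

```text
t 1.4 pos [ 416.7 -137.8  261.3] yawY -0.215 F [ 0.6 -0.3 -1.4] gap 1.0 j [-0.38 -0.23  2.    0.    1.37 -0.16]
slide [246.9  32.3   1.3] roll 0.0
```

Call:
drive_tool:
  deltas:
    - {"slide":[50,7,0],"roll":0}
    - {"slide":[100,13,0],"roll":0}
    - {"slide":[150,19,0],"roll":0}
    - {"slide":[200,26,0],"roll":0}
    - {"slide":[246,32,0],"roll":0}

```text
time: 2.02
tool_pos: [501.2, 95.6, 261.2]
orientation: [0.0, 0.78, 0.626, -0.0]
ft_force: [-0.0, -0.5, 1.3]
finger_gap: 0.999
```

Call:
drive_tool:
  deltas:
    - {"slide":[0,0,0]}
    - {"slide":[0,0,0]}
    - {"slide":[0,0,0]}
    - {"slide":[0,0,0]}
    - {"slide":[0,0,0]}

```text
schema error: expected keys slide, roll
```

```bash
python3 -c "
from h import *
to(501,96.5,260,-0.215)
im=arm.snapshot('wrist');cv2.imwrite('pics/w1.png',im[:,:,::-1])"
```

```text
t 2.025 pos [501.2  95.6 261.2] yawY -0.217 F [-0.  -0.5  1.3] gap 0.999 j [ 0.14 -0.08  1.88 -0.    1.34  0.36]
slide [ 0.9 -0.4  1.2] roll -0.002
```

View pics/w1.png

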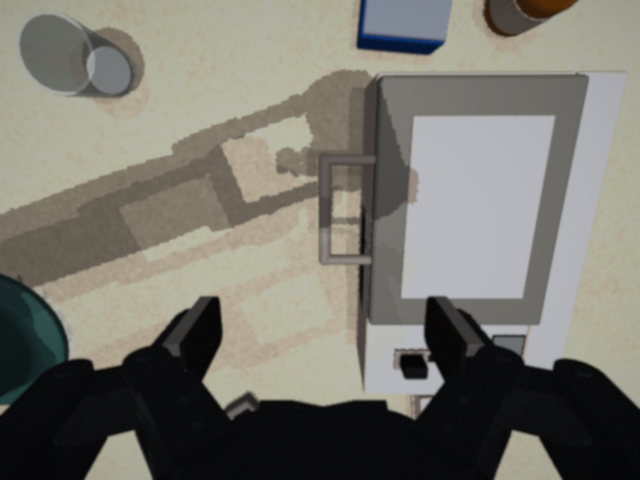

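The wrist view shows the bar from (326,155) to (326,261), vertical in the picture, and the black grip top near (413,367).

```bash
cat >>h.py <<'E'
def wplane(uv,z):
    p=arm.camera_params('wrist');K=np.array([[p['fx'],0,p['cx']],[0,p['fy'],p['cy']],[0,0,1]])
    u=cv2.undistortPoints(np.array([[uv]],float),K,p['distortion'])[0,0]
    o=arm.get_obs();q=o['orientation'];R=Ro.from_quat([q[1],q[2],q[3],q[0]]).as_matrix()
    H=np.array(p['hand_eye']);d=R@H[:3,:3]@np.array([u[0],u[1],1]);c=R@H[:3,3]+o['tool_pos']
    return c+d*(z-c[2])/d[2]
E
python3 -c "
from h import *
a=wplane((325.5,158),109);b=wplane((325.5,261),109);print(a,b,(a+b)/2,np.linalg.norm(a-b),np.arctan2(*(a-b)[[1,0]]))
print(wplane((413,367),127))
to(*((a+b)/2)[:2],90,-0.212)"
```

```text
[516.17551857 153.56992495 109.        ] [495.09996269  56.81846952 109.        ] [505.63774063 105.19419723 109.        ] 99.02031701576432 1.3563149437307707
[559.22499625 -68.27510569 127.        ]
t 2.075 pos [502.7 100.3 261. ] yawY -0.216 F [2.1 3.  0.5] gap 0.998 j [ 0.15 -0.08  1.88  0.    1.34  0.36]
slide [  4.6   1.8 171.1] roll -0.004
```

Call:
drive_tool:
  deltas:
    - {"slide":[0,0,20],"roll":0}
    - {"slide":[0,0,40],"roll":0}
    - {"slide":[0,0,60],"roll":0}
    - {"slide":[0,0,60],"roll":0}
    - {"slide":[0,0,60],"roll":0}
  claw: 0.1

```text
time: 2.7
tool_pos: [500.9, 93.0, 201.3]
orientation: [-0.0, 0.78, 0.626, -0.0]
ft_force: [0.6, 0.5, 0.3]
finger_gap: 0.454
```

```bash
python3 -c "
from h import *
to(501,96.5,90,-0.215)
im=arm.snapshot('wrist');cv2.imwrite('pics/w2.png',im[:,:,::-1])
im=arm.snapshot('top')[:, :, ::-1];cv2.imwrite('pics/t2.png',cv2.resize(im[125:275,225:395],None,fx=4,fy=4))
to(501,96.5,90,-0.215)
"
```

```text
t 2.7 pos [500.9  93.  201.3] yawY -0.219 F [0.6 0.5 0.3] gap 0.454 j [ 0.13 -0.05  1.96 -0.    1.23  0.35]
slide [  3.5  -0.6 111.3] roll -0.004
t 2.8 pos [501.6  93.3 202.3] yawY -0.219 F [-0.1 -0.1  0.7] gap 0.451 j [ 0.14 -0.05  1.96 -0.    1.23  0.35]
slide [  2.9  -1.5 112.3] roll -0.004
```

View pics/w2.png

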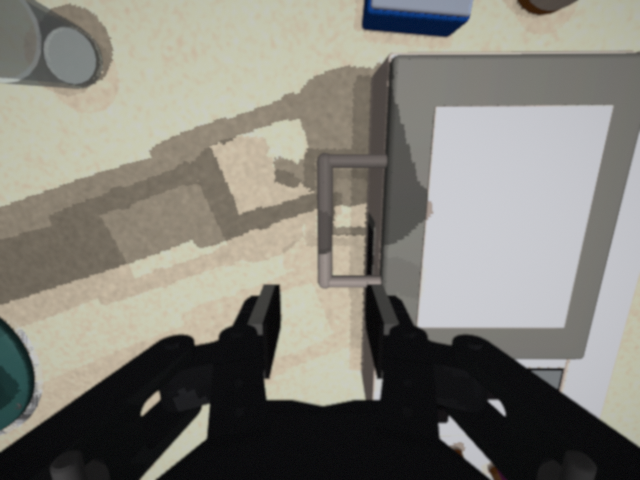

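Bar from (325,158) to (325,282); the jaws straddle column ~322, so the bar lies about centred between them.

```bash
python3 -c "
from h import *
a=wplane((324.5,158),109);b=wplane((324.5,282),109);print(a,b,(a+b)/2,np.linalg.norm(a-b),np.arctan2(*(a-b)[[1,0]]))
to(*((a+b)/2)[:2],91,-0.212)"
```

```text
[514.77899289 149.27008821 109.        ] [493.30091686  52.47718133 109.        ] [504.03995488 100.87363477 109.        ] 99.14723683394116 1.3524371192993838
t 2.8 pos [501.6  93.3 202.3] yawY -0.219 F [-0.1 -0.1  0.7] gap 0.451 j [ 0.14 -0.05  1.96 -0.    1.23  0.35]
slide [  7.8   0.5 111.3] roll -0.007
```

Call:
drive_tool:
  deltas:
    - {"slide":[6,0,20],"roll":0}
    - {"slide":[6,0,45],"roll":0}
    - {"slide":[6,0,70],"roll":0}
    - {"slide":[6,0,92],"roll":0}
    - {"slide":[6,0,110],"roll":0}
  claw: 0.1

```text
time: 3.42
tool_pos: [502.9, 99.6, 91.3]
orientation: [0.0, 0.78, 0.626, 0.001]
ft_force: [-0.2, 0.9, 0.3]
finger_gap: 0.451
```

Call:
drive_tool:
  deltas:
    - {"slide":[0,0,0],"roll":0}
    - {"slide":[0,0,0],"roll":0}
    - {"slide":[0,0,0],"roll":0}
    - {"slide":[0,0,0],"roll":0}
    - {"slide":[0,0,0],"roll":0}
  claw: 1
  force: 40

```text
time: 4.05
tool_pos: [502.7, 99.7, 91.8]
orientation: [0.0, 0.78, 0.626, 0.0]
ft_force: [0.1, -0.2, -0.2]
finger_gap: -0.003
```

```bash
python3 -c "
from h import *
im=arm.snapshot('wrist');cv2.imwrite('pics/w3.png',im[:,:,::-1])
to(501,96.5,90,-0.215)
"
```

```text
t 4.1 pos [502.5  99.7  91.7] yawY -0.218 F [-0.   0.7  0.4] gap 0.001 j [0.15 0.06 2.06 0.   1.02 0.37]
slide [-3.4 -0.8  1.7] roll -0.003
```

View pics/w3.png

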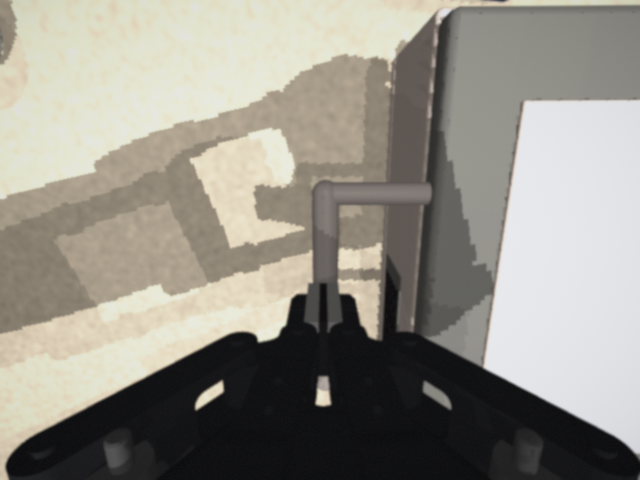

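The wrist view shows the bar (column ~325) reaching the shut fingers at (325,290). The gap reads 0, though, which doesn't fit a 12 mm bar. I'll check from the side.

```bash
python3 -c "
from h import *
im=arm.snapshot('side')[:, :, ::-1];cv2.imwrite('pics/s3.png',cv2.resize(im[150:330,220:400],(720,720)[:2],interpolation=2)[:600])
im=arm.snapshot('wrist')[:, :, ::-1];cv2.imwrite('pics/w3z.png',cv2.resize(im[260:420,220:430],None,fx=3.7,fy=3.7,interpolation=2))
"
```

```text
(no output)
```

View pics/s3.png

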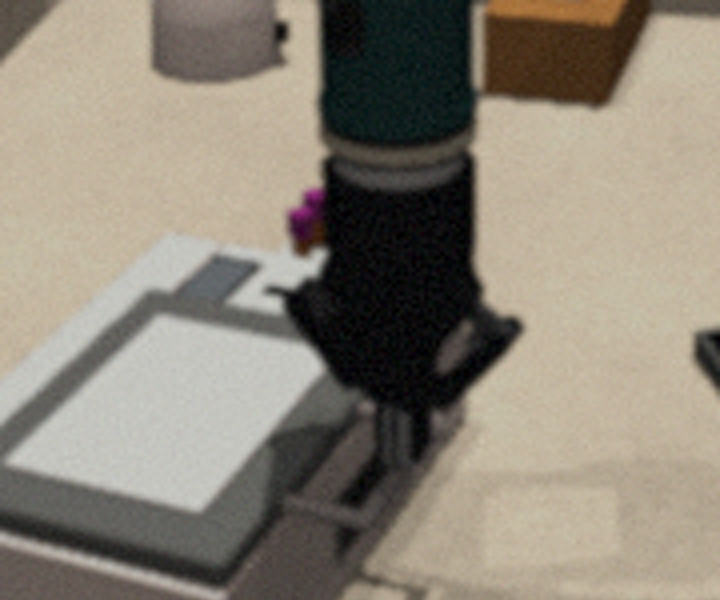

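View pics/w3z.png

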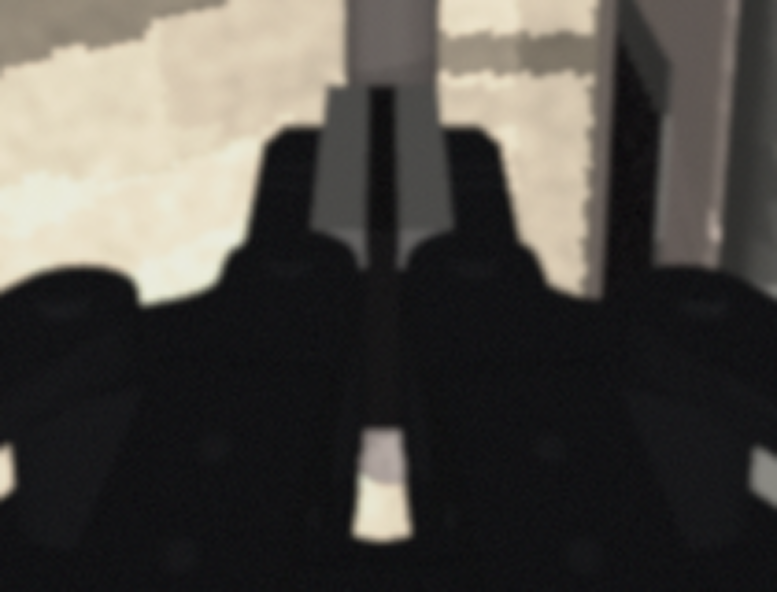

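```bash
python3 -c "
from h import *
def proj(n,X):
    p=arm.camera_params(n);K=np.array([[p['fx'],0,p['cx']],[0,p['fy'],p['cy']],[0,0,1]])
    return cv2.projectPoints(np.array([X],float),cv2.Rodrigues(np.array(p['R']))[0],np.array(p['t']),K,p['distortion'])[0][0,0]
to(0,0,0)
P=arm.get_obs()['tool_pos']
for dz in (0,19,37): print(dz,(proj('side',P+[0,0,dz])-[220,150])*4)
for X in ([514,148,109],[493,52,109],[503,99,109]): print((proj('side',X)-[220,150])*4)
p=arm.camera_params('wrist');H=np.linalg.inv(np.array(p['hand_eye']));
for z in (0,-19,-37):
  c=H@[0,0,z,1]; print(z,(c[0]/c[2]*p['fx']+p['cx']-220)*3.7,(c[1]/c[2]*p['fy']+p['cy']-260)*3.7)
"
```

```text
t 4.2 pos [502.4  99.6  91.5] yawY -0.218 F [-0.  -0.   0.4] gap 0.001 j [0.15 0.06 2.06 0.   1.02 0.37]
slide [-206.  -468.9   91.4] roll 0
0 [404.74963761 497.30758078]
19 [404.21992869 468.25334583]
37 [403.70738069 440.15308483]
[364.94292361 521.88747804]
[436.39255635 423.44096649]
[403.34621534 469.74494181]
0 385.87445704558866 74.3604124114267
-19 386.52506302535596 133.54707865960341
-37 387.29270984741015 203.38113746985871
```

```bash
python3 -c "
from h import *
for z in (85,97,109,115): print(z,wplane((324,184),z))
"
```

```text
85 [512.95111782 147.92075452  85.        ]
97 [513.24065687 149.42991462  97.        ]
109 [513.53019592 150.93907472 109.        ]
115 [513.67496545 151.69365477 115.        ]
```

The fingertips end at (325,285) in the wrist view. In the side crop they end at about (402,465), which projects to about z=112, right at the bar's top rather than at the TCP's 91. Along with the gap of 0, this says the fingers shut above the bar. I'll reopen, go lower and look again.

Call:
drive_tool:
  deltas:
    - {"slide":[0,0,-5],"roll":0}
    - {"slide":[0,0,-5],"roll":0}
    - {"slide":[0,0,-5],"roll":0}
    - {"slide":[0,0,0],"roll":0}
    - {"slide":[0,0,0],"roll":0}
  claw: 0.1

```text
time: 4.82
tool_pos: [501.7, 99.5, 90.6]
orientation: [-0.0, 0.78, 0.626, -0.001]
ft_force: [0.5, -0.0, 1.2]
finger_gap: 0.447
```

Call:
drive_tool:
  deltas:
    - {"slide":[0,0,5],"roll":0}
    - {"slide":[0,0,10],"roll":0}
    - {"slide":[0,0,15],"roll":0}
    - {"slide":[0,0,20],"roll":0}
    - {"slide":[0,0,20],"roll":0}

```text
time: 5.45
tool_pos: [501.8, 99.6, 70.7]
orientation: [-0.0, 0.78, 0.626, -0.001]
ft_force: [0.4, -0.1, -0.2]
finger_gap: 0.45
```

```bash
python3 -c "
from h import *
to(503,100,70,-.215)
im=arm.snapshot('wrist')[:, :, ::-1];cv2.imwrite('pics/w4.png',im)
im=arm.snapshot('side')[:, :, ::-1];cv2.imwrite('pics/s4.png',cv2.resize(im[200:310,250:370],None,fx=5,fy=5,interpolation=2))
"
```

```text
t 5.45 pos [501.8  99.6  70.7] yawY -0.218 F [ 0.4 -0.1 -0.2] gap 0.45 j [0.15 0.08 2.08 0.   0.98 0.37]
slide [0.7 1.  0.7] roll -0.003
```

View pics/w4.png

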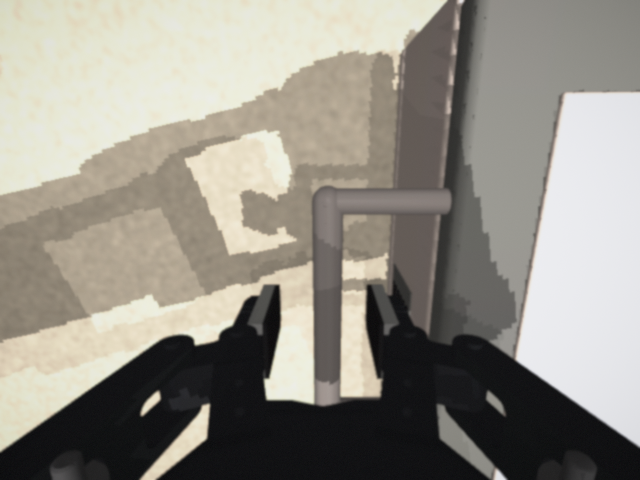

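View pics/s4.png

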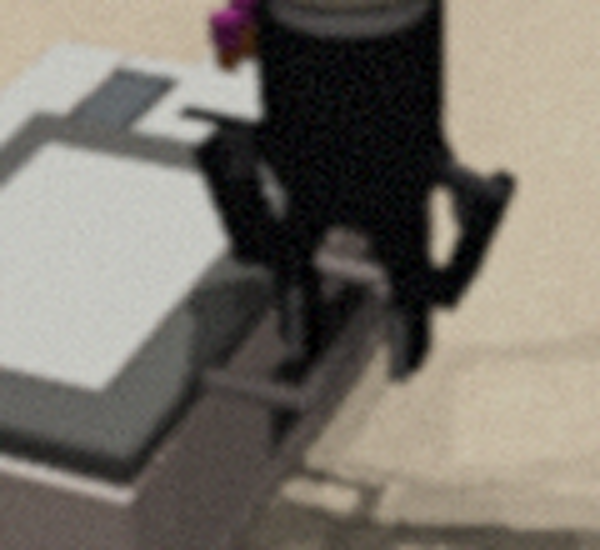

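The fingers now straddle the bar (wrist view: tips at columns 275 and 372, bar at 327). In the side view the tips sit just below the bar. Closing.

Call:
drive_tool:
  deltas:
    - {"slide":[0,0,3],"roll":0}
    - {"slide":[0,0,3],"roll":0}
    - {"slide":[0,0,3],"roll":0}
    - {"slide":[0,0,3],"roll":0}
    - {"slide":[0,0,3],"roll":0}
  claw: 1
  force: 40

```text
time: 6.18
tool_pos: [503.7, 99.4, 68.8]
orientation: [0.001, 0.78, 0.626, 0.001]
ft_force: [5.1, -2.6, -2.4]
finger_gap: 0.126
```

```bash
python3 -c "
from h import *
to(503,100,70,-.215)
im=arm.snapshot('side')[:, :, ::-1];cv2.imwrite('pics/s5.png',cv2.resize(im[200:310,250:370],None,fx=5,fy=5,interpolation=2))
"
```

```text
t 6.175 pos [503.7  99.4  68.8] yawY -0.218 F [ 5.1 -2.6 -2.4] gap 0.126 j [ 0.15  0.09  2.08 -0.    0.97  0.37]
slide [ 0.4 -0.8 -1.2] roll -0.003
```

View pics/s5.png

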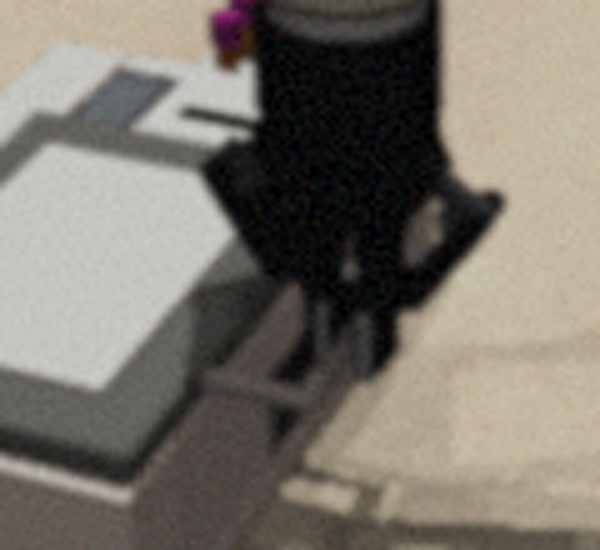

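Gap is 0.126 (about 11 mm), so the bar is held. Now a gentle tug.

Call:
drive_tool:
  deltas:
    - {"slide":[0,0,-2],"roll":0}
    - {"slide":[0,0,-4],"roll":0}
    - {"slide":[0,0,-6],"roll":0}
    - {"slide":[0,0,-7],"roll":0}
    - {"slide":[0,0,-7],"roll":0}

```text
time: 6.85
tool_pos: [503.9, 99.4, 75.2]
orientation: [0.001, 0.78, 0.626, 0.001]
ft_force: [8.0, -1.0, -6.6]
finger_gap: 0.118
```

Call:
drive_tool:
  deltas:
    - {"slide":[0,0,-1],"roll":0}
    - {"slide":[0,0,-2],"roll":0}
    - {"slide":[0,0,-3],"roll":0}
    - {"slide":[0,0,-3],"roll":0}
    - {"slide":[0,0,-3],"roll":0}

```text
time: 7.48
tool_pos: [503.9, 99.3, 76.5]
orientation: [0.001, 0.78, 0.626, 0.001]
ft_force: [12.2, -0.7, -17.5]
finger_gap: 0.12
```

The force jumped to 17.5 N while the bar barely moved past about 7 mm, so the lid is caught. I'll lower it, let go and go to the release slide.

Call:
drive_tool:
  deltas:
    - {"slide":[0,0,3],"roll":0}
    - {"slide":[0,0,6],"roll":0}
    - {"slide":[0,0,9],"roll":0}
    - {"slide":[0,0,10],"roll":0}
    - {"slide":[0,0,10],"roll":0}

```text
time: 8.1
tool_pos: [503.7, 99.4, 68.7]
orientation: [0.001, 0.78, 0.626, 0.001]
ft_force: [4.9, -1.3, -2.8]
finger_gap: 0.124
```

Call:
drive_tool:
  deltas:
    - {"slide":[0,0,0],"roll":0}
    - {"slide":[0,0,0],"roll":0}
    - {"slide":[0,0,0],"roll":0}
    - {"slide":[0,0,-5],"roll":0}
    - {"slide":[0,0,-20],"roll":0}
  claw: 0.1

```text
time: 8.72
tool_pos: [501.4, 99.6, 88.2]
orientation: [-0.001, 0.78, 0.626, -0.001]
ft_force: [-0.1, 0.5, 0.7]
finger_gap: 0.448
```

Call:
drive_tool:
  deltas:
    - {"slide":[0,0,-30],"roll":0}
    - {"slide":[0,0,-60],"roll":0}
    - {"slide":[0,0,-90],"roll":0}
    - {"slide":[0,0,-120],"roll":0}
    - {"slide":[0,0,-140],"roll":0}

```text
time: 9.35
tool_pos: [503.3, 99.8, 231.7]
orientation: [0.001, 0.78, 0.626, 0.002]
ft_force: [-0.1, -0.3, -0.0]
finger_gap: 0.448
```

```bash
python3 -c "
from h import *
arm.snapshot('side');arm.snapshot('side')
to(540,-82,160,-.215)
im=arm.snapshot('wrist')[:, :, ::-1];cv2.imwrite('pics/w6.png',im)
im=arm.snapshot('top')[:, :, ::-1];cv2.imwrite('pics/t6.png',cv2.resize(im[125:275,225:395],None,fx=4,fy=4,interpolation=2))
"
```

```text
t 9.45 pos [504.6 100.  232.8] yawY -0.218 F [ 0.  -0.3 -0.1] gap 0.456 j [ 0.15 -0.06  1.91  0.    1.28  0.37]
slide [-170.2   73.4   72.8] roll -0.003
```

View pics/w6.png

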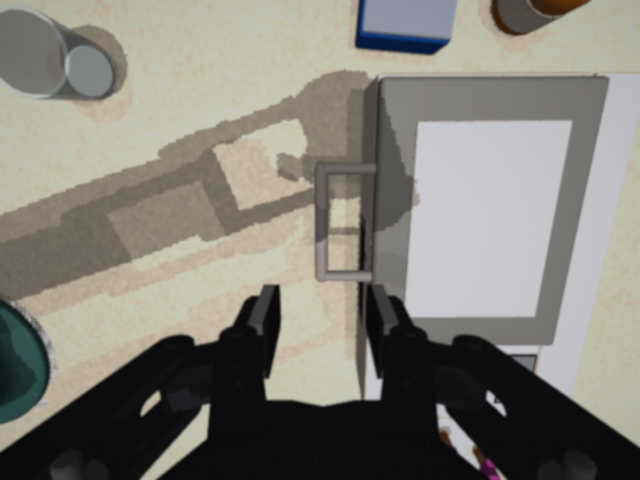

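View pics/t6.png

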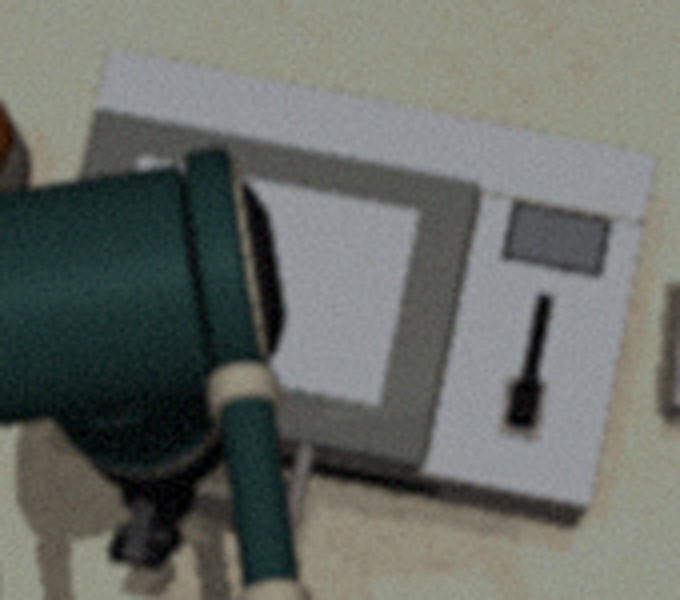

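The top and wrist views show the lid shut again, with the grip in the top crop at (524,402). I'll shut the fingers and go in front of the grip (world about (556,-81)).

```bash
python3 -c "
from h import *
to(512,-71,150,-.215)"
```

```text
t 9.55 pos [502.6  99.7 229.2] yawY -0.218 F [-0.3 -0.4 -0.1] gap 0.451 j [ 0.15 -0.06  1.92  0.    1.28  0.37]
slide [-164.7   46.    79.1] roll -0.003
```

Call:
drive_tool:
  deltas:
    - {"slide":[-40,11,0],"roll":0}
    - {"slide":[-80,23,0],"roll":0}
    - {"slide":[-120,34,0],"roll":0}
    - {"slide":[-165,46,0],"roll":0}
    - {"slide":[-165,46,30],"roll":0}
  claw: 1

```text
time: 10.18
tool_pos: [513.0, -74.6, 199.3]
orientation: [0.002, 0.781, 0.624, 0.001]
ft_force: [0.9, 0.5, 0.6]
finger_gap: -0.0
```

Call:
drive_tool:
  deltas:
    - {"slide":[0,0,30],"roll":0}
    - {"slide":[0,0,60],"roll":0}
    - {"slide":[0,0,80],"roll":0}
    - {"slide":[0,0,80],"roll":0}
    - {"slide":[0,0,80],"roll":0}

```text
time: 10.8
tool_pos: [511.6, -71.4, 118.5]
orientation: [-0.0, 0.78, 0.626, -0.0]
ft_force: [0.4, -0.4, 0.1]
finger_gap: -0.002
```

```bash
python3 -c "
from h import *
to(512,-71,83,-.215)
im=arm.snapshot('wrist')[:, :, ::-1];cv2.imwrite('pics/w7.png',im)
im=arm.snapshot('side')[:, :, ::-1];cv2.imwrite('pics/s7.png',cv2.resize(im[160:280,250:400],None,fx=5,fy=5,interpolation=2))
"
```

```text
t 10.8 pos [511.6 -71.4 118.5] yawY -0.218 F [ 0.4 -0.4  0.1] gap -0.002 j [-0.19  0.04  2.03  0.    1.07  0.03]
slide [ 0.5  0.3 35.5] roll -0.003
```

View pics/w7.png

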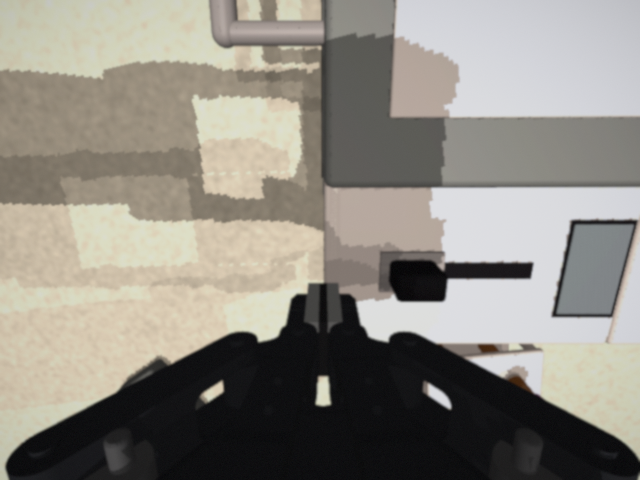

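View pics/s7.png

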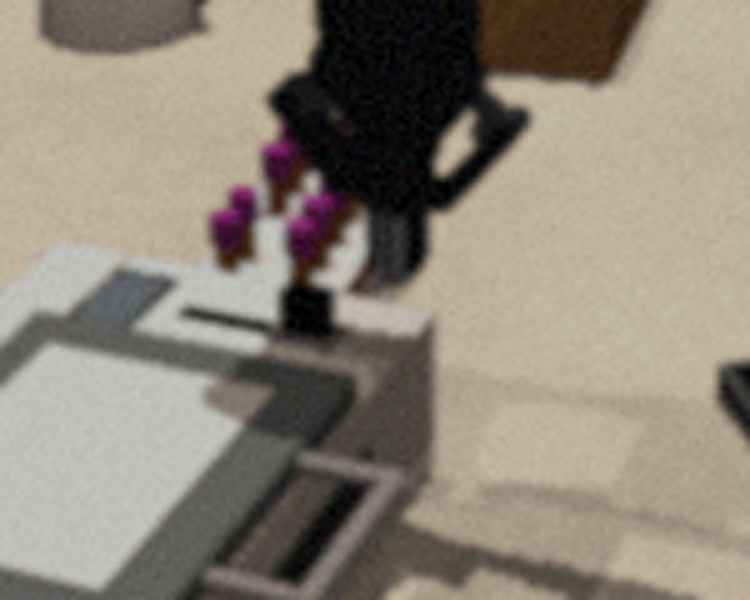

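Wrist: the grip's black block spans (388–447, 262–300) and the slot runs along row 270. Side: the shut tips end at (392,285) in the crop.

```bash
python3 -c "
from h import *
np.set_printoptions(precision=1,suppress=True)
print(wplane((420,281),127),wplane((490,270),100),wplane((412,271),100), 'rack',wplane((326,200),100))
o=arm.get_obs();P=o['tool_pos'];print(P)
def proj(n,X):
    p=arm.camera_params(n);K=np.array([[p['fx'],0,p['cx']],[0,p['fy'],p['cy']],[0,0,1]])
    return cv2.projectPoints(np.array([X],float),cv2.Rodrigues(np.array(p['R']))[0],np.array(p['t']),K,p['distortion'])[0][0,0]
for dz in (0,10,20,30): print(dz,(proj('side',P+[0,0,dz])-[250,160])*5)
print((proj('side',[556,-81,127])-[250,160])*5)
"
```

```text
[559.9 -79.3 127. ] [606.1 -94.4 100. ] [561.8 -85.2 100. ] rack [521.9 -33.6 100. ]
[512.5 -71.5 119.5]
0 [397.7 320.2]
10 [397.6 302.2]
20 [397.5 284.1]
30 [397.4 265.7]
[313.5 290.9]
```

Call:
drive_tool:
  deltas:
    - {"slide":[0,0,10],"roll":0}
    - {"slide":[0,0,20],"roll":0}
    - {"slide":[0,0,29],"roll":0}
    - {"slide":[0,0,29],"roll":0}
    - {"slide":[0,8,29],"roll":0}

```text
time: 11.52
tool_pos: [519.3, -73.1, 89.2]
orientation: [-0.0, 0.78, 0.626, -0.0]
ft_force: [0.7, -0.1, -0.1]
finger_gap: -0.001
```

Call:
drive_tool:
  deltas:
    - {"slide":[0,5,0],"roll":0}
    - {"slide":[0,10,0],"roll":0}
    - {"slide":[0,15,0],"roll":0}
    - {"slide":[0,20,0],"roll":0}
    - {"slide":[0,25,0],"roll":0}

```text
time: 12.15
tool_pos: [543.6, -78.5, 89.3]
orientation: [-0.0, 0.78, 0.626, -0.0]
ft_force: [-3.7, 0.7, 1.7]
finger_gap: 0.001
```

```bash
python3 -c "
from h import *
to(560,-80,90,-.215)
im=arm.snapshot('wrist')[:, :, ::-1];cv2.imwrite('pics/w8.png',im)
im=arm.snapshot('side')[:, :, ::-1];cv2.imwrite('pics/s8.png',cv2.resize(im[160:280,250:400],None,fx=5,fy=5,interpolation=2))
"
```

```text
t 12.15 pos [543.6 -78.5  89.3] yawY -0.218 F [-3.7  0.7  1.7] gap 0.001 j [-0.19  0.13  1.99  0.    1.02  0.03]
slide [ 2.1 16.4 -0.7] roll -0.003
```

View pics/w8.png

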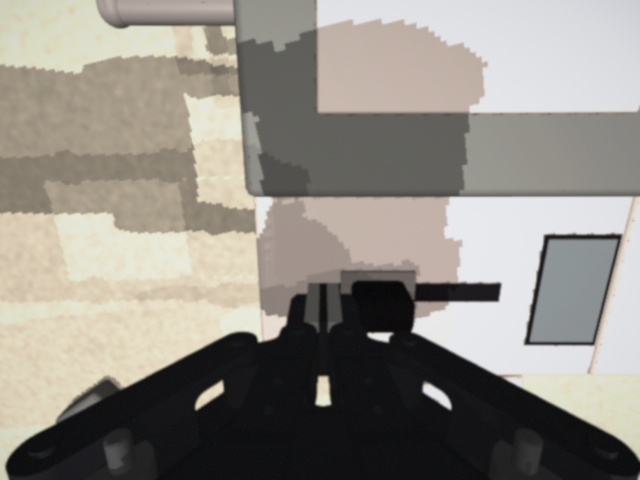

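View pics/s8.png

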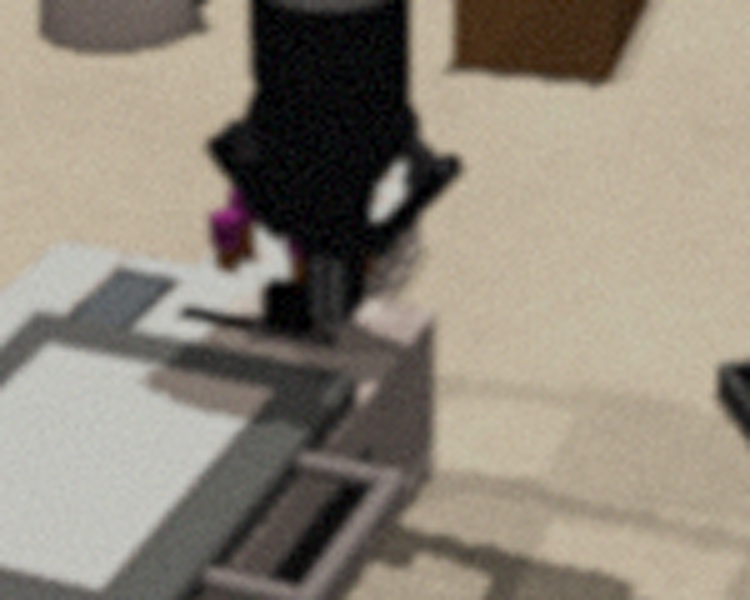

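Contact is made (about 4 N) and the fingers are lined up behind the grip. Pushing back.

Call:
drive_tool:
  deltas:
    - {"slide":[0,7,0],"roll":0}
    - {"slide":[0,14,0],"roll":0}
    - {"slide":[0,21,0],"roll":0}
    - {"slide":[0,28,0],"roll":0}
    - {"slide":[0,35,0],"roll":0}

```text
time: 12.88
tool_pos: [578.2, -86.2, 89.2]
orientation: [-0.0, 0.78, 0.626, -0.0]
ft_force: [-5.1, 0.3, 2.4]
finger_gap: -0.001
```

Call:
drive_tool:
  deltas:
    - {"slide":[0,3,0],"roll":0}
    - {"slide":[0,5,0],"roll":0}
    - {"slide":[0,8,0],"roll":0}
    - {"slide":[0,10,0],"roll":0}
    - {"slide":[0,10,0],"roll":0}

```text
time: 13.5
tool_pos: [579.5, -86.4, 88.9]
orientation: [-0.007, 0.78, 0.626, -0.006]
ft_force: [-27.1, 5.9, 19.4]
finger_gap: 0.003
```

```bash
python3 -c "
from h import *
to(560,-80,90,-.215)
im=arm.snapshot('wrist')[:, :, ::-1];cv2.imwrite('pics/w9.png',im)
"
```

```text
t 13.5 pos [579.5 -86.4  88.9] yawY -0.218 F [-27.1   5.9  19.4] gap 0.003 j [-0.19  0.21  1.9   0.    1.05  0.03]
slide [  2.1 -20.4  -0.7] roll -0.003
```

View pics/w9.png

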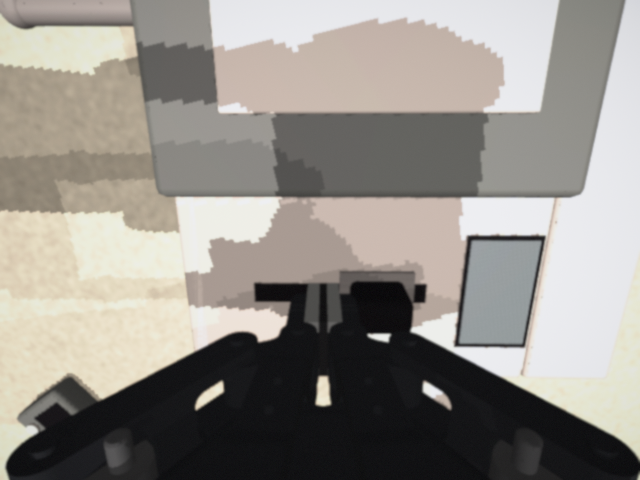

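The slot now shows in front of the plate (255–340), with only about 10 px left behind it. With 27 N of resistance, the slide is at its back stop. I'll back off and return to the handle.

Call:
drive_tool:
  deltas:
    - {"slide":[0,-10,0],"roll":0}
    - {"slide":[0,-22,0],"roll":0}
    - {"slide":[0,-22,-40],"roll":0}
    - {"slide":[0,-22,-80],"roll":0}
    - {"slide":[0,-22,-120],"roll":0}

```text
time: 14.18
tool_pos: [567.3, -83.8, 210.9]
orientation: [0.001, 0.78, 0.626, 0.001]
ft_force: [1.1, -1.1, -0.3]
finger_gap: -0.001
```

```bash
python3 -c "
from h import *
arm.snapshot('top')
to(503,99.7,210,-.215)
"
```

```text
t 14.225 pos [570.8 -84.4 217.8] yawY -0.218 F [ 1.9 -0.6  4.5] gap -0.0 j [-0.19  0.06  1.81 -0.    1.25  0.03]
slide [ 165.1 -106.1    6.5] roll -0.003
```

Call:
drive_tool:
  deltas:
    - {"slide":[40,-26,0],"roll":0}
    - {"slide":[80,-52,0],"roll":0}
    - {"slide":[120,-77,0],"roll":0}
    - {"slide":[165,-103,0],"roll":0}
    - {"slide":[165,-103,0],"roll":0}
  claw: 0.1

```text
time: 14.85
tool_pos: [501.3, 102.7, 209.6]
orientation: [0.0, 0.778, 0.628, 0.001]
ft_force: [1.2, 0.9, 0.0]
finger_gap: 0.446
```

```bash
python3 -c "
from h import *
arm.snapshot('top')
im=arm.snapshot('top')[:, :, ::-1];cv2.imwrite('pics/t9.png',cv2.resize(im[125:275,225:395],None,fx=4,fy=4,interpolation=2))
to(502.3,99.6,70,-.215)
"
```

```text
t 14.95 pos [502.1 100.1 209.6] yawY -0.216 F [-0.4 -0.7 -0.6] gap 0.455 j [ 0.15 -0.05  1.94 -0.    1.25  0.37]
slide [ -0.5  -0.  139.6] roll -0.001
```

View pics/t9.png

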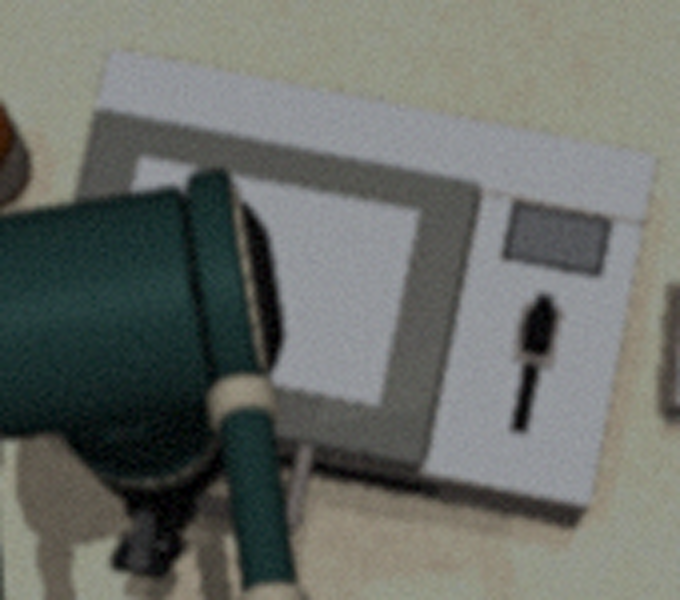

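The top view shows the grip moved back to (540,325), at the slot's rear end. Descending onto the handle again.

Call:
drive_tool:
  deltas:
    - {"slide":[0,0,35],"roll":0}
    - {"slide":[0,0,70],"roll":0}
    - {"slide":[0,0,100],"roll":0}
    - {"slide":[0,0,125],"roll":0}
    - {"slide":[0,0,141],"roll":0}

```text
time: 15.58
tool_pos: [501.5, 98.4, 67.0]
orientation: [-0.0, 0.78, 0.625, -0.0]
ft_force: [0.3, -0.0, 0.0]
finger_gap: 0.45
```

Call:
drive_tool:
  deltas:
    - {"slide":[0,0,0],"roll":0}
    - {"slide":[0,0,0],"roll":0}
    - {"slide":[0,0,0],"roll":0}
    - {"slide":[0,0,0],"roll":0}
    - {"slide":[0,0,0],"roll":0}
  claw: 1
  force: 40

```text
time: 16.2
tool_pos: [503.7, 98.8, 70.0]
orientation: [0.002, 0.78, 0.626, 0.001]
ft_force: [3.2, -4.3, -1.7]
finger_gap: 0.119
```

Call:
drive_tool:
  deltas:
    - {"slide":[0,0,-4],"roll":0}
    - {"slide":[0,0,-8],"roll":0}
    - {"slide":[0,0,-12],"roll":0}
    - {"slide":[0,0.5,-16],"roll":0}
    - {"slide":[0,1,-20],"roll":0}

```text
time: 16.82
tool_pos: [505.1, 98.5, 90.2]
orientation: [0.002, 0.78, 0.626, 0.002]
ft_force: [4.8, -4.0, -3.7]
finger_gap: 0.127
```

The lid is free (20 mm up at only about 4 N). Now following the hinge arc (radius 220 mm).

Call:
drive_tool:
  deltas:
    - {"slide":[0,2,-13],"roll":0}
    - {"slide":[0,4,-24],"roll":0}
    - {"slide":[0,7,-34],"roll":0}
    - {"slide":[0,10,-45],"roll":0}
    - {"slide":[0,14,-55],"roll":0}

```text
time: 17.45
tool_pos: [518.1, 95.7, 144.9]
orientation: [0.002, 0.78, 0.626, 0.001]
ft_force: [5.6, -2.5, -6.8]
finger_gap: 0.123
```

Call:
drive_tool:
  deltas:
    - {"slide":[0,4,-10],"roll":0}
    - {"slide":[0,9,-20],"roll":0}
    - {"slide":[0,14,-30],"roll":0}
    - {"slide":[0,20,-39],"roll":0}
    - {"slide":[0,26,-48],"roll":0}

```text
time: 18.08
tool_pos: [541.4, 90.6, 191.7]
orientation: [-0.0, 0.78, 0.626, -0.0]
ft_force: [0.4, -2.1, -3.0]
finger_gap: 0.125
```

```bash
python3 -c "
from h import *
to(502,99.6,70,-.215)
im=arm.snapshot('side')[:, :, ::-1];cv2.imwrite('pics/s10.png',im)
"
```

```text
t 18.075 pos [541.4  90.6 191.7] yawY -0.218 F [ 0.4 -2.1 -3. ] gap 0.125 j [ 0.12  0.04  1.89 -0.    1.21  0.34]
slide [  0.4 -40.3 121.8] roll -0.003
```

View pics/s10.png

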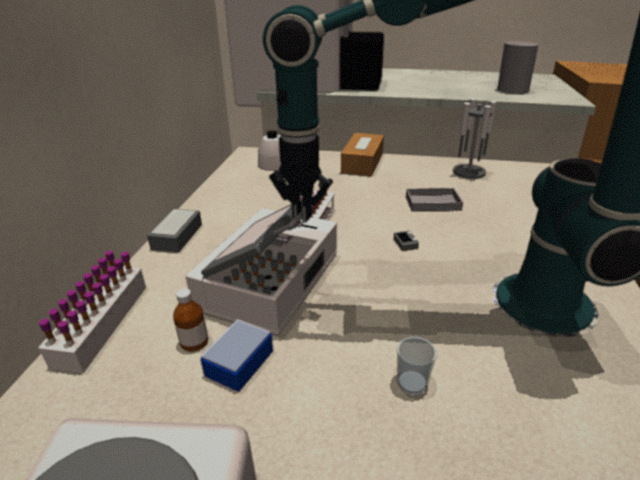

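The side view shows the lid rising, its front edge near (305,212), still held, with tubes visible underneath and the bystanders unmoved. Finishing the arc.

Call:
drive_tool:
  deltas:
    - {"slide":[0,6.5,-9],"roll":0}
    - {"slide":[0,13.5,-17],"roll":0}
    - {"slide":[0,21,-25],"roll":0}
    - {"slide":[0,29,-33],"roll":0}
    - {"slide":[0,40,-43],"roll":0}

```text
time: 18.75
tool_pos: [578.7, 82.4, 235.6]
orientation: [-0.001, 0.78, 0.626, -0.002]
ft_force: [-6.7, -2.9, 1.5]
finger_gap: 0.118
```

Call:
drive_tool:
  deltas:
    - {"slide":[0,0,0],"roll":0}
    - {"slide":[0,0,0],"roll":0}
    - {"slide":[0,0,0],"roll":0}
    - {"slide":[0,0,0],"roll":0}
    - {"slide":[0,0,0],"roll":0}

```text
time: 19.38
tool_pos: [579.3, 82.3, 236.0]
orientation: [-0.001, 0.78, 0.626, -0.001]
ft_force: [-6.6, -2.9, 3.8]
finger_gap: 0.119
```

```bash
python3 -c "
from h import *
to(502,99.6,70,-.215)
im=arm.snapshot('side')[:, :, ::-1];cv2.imwrite('pics/s11.png',im)
im=arm.snapshot('top')[:, :, ::-1];cv2.imwrite('pics/t11.png',im)
im=arm.snapshot('wrist')[:, :, ::-1];cv2.imwrite('pics/w11.png',im)
to(502,99.6,70,-.215)
"
```

```text
t 19.375 pos [579.3  82.3 236. ] yawY -0.218 F [-6.6 -2.9  3.8] gap 0.119 j [0.1  0.08 1.76 0.   1.3  0.32]
slide [  0.3 -78.8 166.2] roll -0.003
t 19.525 pos [579.3  82.3 236. ] yawY -0.218 F [-6.8 -4.1  4.3] gap 0.121 j [0.1  0.08 1.76 0.   1.3  0.32]
slide [  0.3 -78.8 166.2] roll -0.003
```

View pics/s11.png

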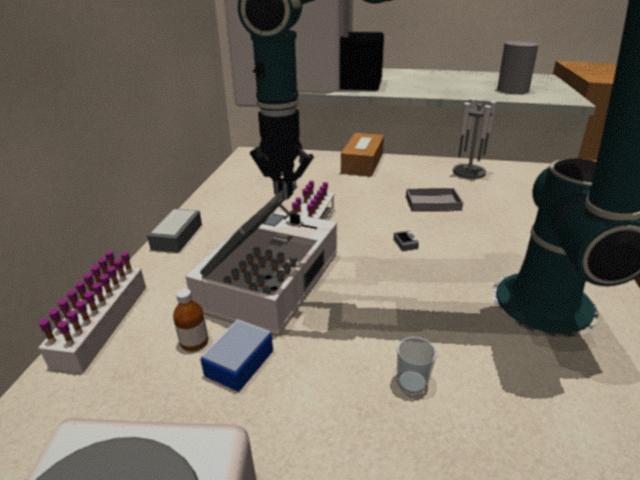

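View pics/t11.png

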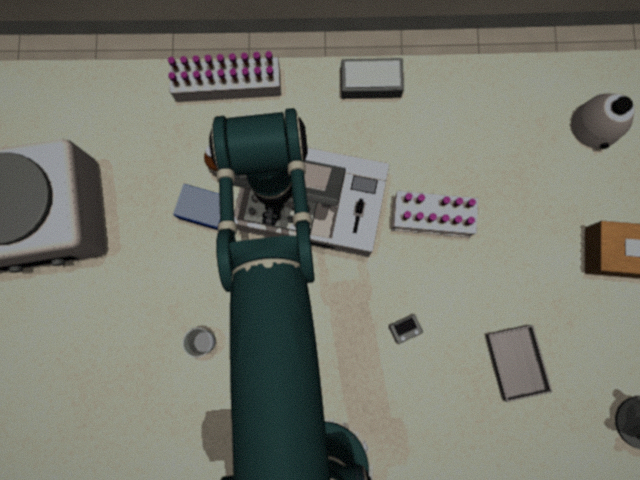

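View pics/w11.png

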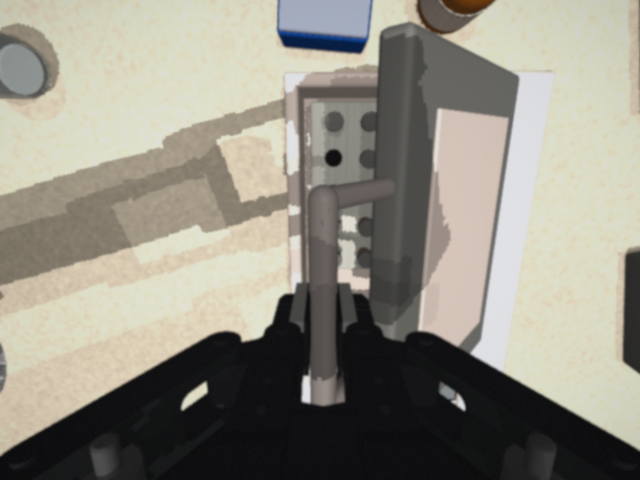

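The wrist view shows the bar (column 323) held between the pads, with the lid steeply open. The side view shows the lid edge near (285,195), and the top view shows the bystanders unmoved and the slide back at (358,207). The pose is steady, so I'm handing in.

```bash
python3 -c "
from station import arm
print(arm.finish_job())"
```

```text
the job is handed in; nothing more can be done
None
```

The lid was caught. I freed it with the release slide, lifted it to about 0.87 rad (50°) and handed the job in at 19.5 s with the gripper still holding the handle. I was given no verdict.

- **Tug:** with the slide still at its front position, the handle rose only about 7 mm. The pull then jumped to 17.5 N, so I took the lid as caught and lowered it again.
- **Release slide:** I pushed it back with shut fingers until it stopped at about 27 N. The top view shows it at the rear end of its slot.
- **Final hold:** I regripped the handle and followed the hinge arc. The handle had risen 166 mm and moved back 79 mm, which gives the 0.87 rad. The last readings were steady, with a finger gap of 0.12 (about 10 mm, so the bar is between the pads) and under 10 N at the wrist. In the last pictures the bystanders looked where they started, except that the arm mostly hid the bottle in the top view. I judged this by eye and did not measure it.

**One disagreement:** the first grasp, at the height the stated tool geometry gave, closed on nothing just above the bar. The fingertips seemed to sit about 20 mm higher than the reported TCP, so I grasped about 20 mm lower. The nominal grasp point is therefore about 20 mm below the handle's middle, within the 60 mm allowed.

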